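# Fetch the yellow canister from the wire bonder's carousel

### The arm

A 6-joint arm with a two-finger parallel gripper is mounted at the origin on the work surface. World frame = base frame: x ahead of the robot, y to its left, z up, the work surface at z = 0. Lengths are in m, angles in rad, forces in N, time in s.
With the tool pointing down it reaches from about 0.35 to 0.975 m from the base axis. Payload 7.1 kg.
Tool frame: the origin (TCP) lies midway between the tips of the shut fingers; the grasp point (between the pads) lies 19 mm behind it; z points along the fingers, y is the line along which they close (so a half turn about z gives the same grasp; the last joint's range is limited). The gripper opens to 88 mm and grips with 3 to 60 N. Pads are 20 mm wide; open, the fingers measure 115 mm over their backs; the gripper's body (75 mm by 178 mm) begins 61 mm behind the grasp point.
Start: joints at [-0.019, 0.423, 1.63, -0, 1.089, -0.019], TCP at [0.625, 0, 0.223] pointing down, gripper open.
Joint ranges: [-3, 3], [-0.9, 2.11], [0.09, 2.58], [-1.31, 4.45], [0.11, 2.69], [-2.54, 2.54]. Speed limits (rad/s): [2.39, 2.39, 3.01, 3.14, 3.14, 3.14].

### API

Orientations are given as a unit quaternion [w, x, y, z].
In Python, from station import move_pose, movel, movej, command_gripper, wait, inverse_kinematics, read_camera, camera_info, MotionError, job_done, get_time, get_joint_pos, get_qvel, get_effort, get_tcp_pos, get_ee_rot, get_ft_force, get_ft_torque, get_grip_width, get_finger_force gives the robot as it stands. Calls block until the motion is done:
- move_pose(position, orientation): joint-space move of the TCP to a pose.
- movel(position, frame=None, v=0.15, until_force=None): straight line of the TCP; frame=None keeps the orientation; v is the mean speed in m/s. With until_force (N) it stops when the force on the tool has changed by that much, and returns True; else False.
- movej(angles): joint-space move.
- command_gripper(opening): opening from 0.0 (shut) to 1.0 (fully open); the grip force is fixed at half the most; returns when the fingers have stopped.
- wait(seconds).
- inverse_kinematics(position, orientation): joint angles nearest the present ones, or None.
- read_camera(name): name is "scene" or "side" or "wrist"; returns the picture (420x560x3 uint8, red, green, blue); there is no depth.
- camera_info(name): a dict with "intrinsics" (3x3 intrinsics, pixels), "dist" ([k1, k2, p1, p2, k3] as OpenCV has them; the pictures are not rectified), "T" (4x4, takes a point from camera to world coordinates); the wrist camera has in their place "tool_from_camera" (4x4, takes a point from camera to tool coordinates, whose origin is the TCP and whose axes are the flange's). Camera axes: x right, y up, looking along -z (the intrinsics and any distortion apply to the point x, -y, -z); pixel columns grow to the right and rows downward; lengths in m; the calibration is good to about 2 mm. A picture is of the moment at which its call begins: read the wrist's pose just before it. camera_info takes no time and is no camera call.
A pose or a line that the arm cannot do raises MotionError and nothing moves.
- job_done(): hands the job in; it is judged then, once.
Readings, each from a call of its own:
- get_time(): time.
- get_joint_pos(): joint angles.
- get_qvel(): joint speeds.
- get_effort(): joint torques, N m.
- get_tcp_pos(): TCP position.
- get_ee_rot(): TCP orientation.
- get_ft_force(): force on the tool from outside, world axes, zero at the start.
- get_ft_torque(): the same for the moment, N m.
- get_grip_width(): opening from 0.0 (shut) to 1.0 (fully open).
- get_finger_force(): force on a finger pad.
Only numpy, scipy, OpenCV 4.12 (cv2) and the standard library are available. Lean on these libraries where they do the work, as an engineer would, in place of code of your own. Each camera call takes 0.05 s, during which the arm holds its last target. There are 200 camera calls.

### The job

Lift the orange cover off the carousel's window and lay it flat, handle up, in the middle of the blue-grey mat. Then turn the carousel until the canister with the yellow lid stands squarely in the middle of the window and stop there; then lift that canister out and stand it upright in the middle of the round black pad of the aluminium stage. Leave the other three canisters standing in their pockets, and do not disturb or knock over anything else on the bench.

Things in the scene. Friction and masses are not known exactly. Their poses are not given: they have to be found in the camera images.
- base: Fixed cream disc 336 mm across, 30 mm high; origin under its middle, on the carousel's axis; window towards -x, with a red mark below it. Over the turntable lies a guard of 8 mm steel bars, tops 146 mm above the bench, on posts 160 mm from the axis. Only the window lets a canister out: clear 142 mm wide between two bars along x, from a cross bar 38 mm from the axis out to the open front.
- window (a point): Middle of the carousel's window, fixed in the base, 105 mm from the carousel's axis on the side that faces the robot and 87.5 mm above the bench: the mid-point of a canister that stands squarely in the window coincides with it. x points to the carousel's axis, z up.
- knob (a point): Grip point of the black bar knob on the carousel's vertical axis, 184 mm above the bench. The bar is 70 mm long along this point's x, 16 mm thick along y, and reaches from 156 to 206 mm above the bench, above the guard; below it is a 64 mm disc. It is rigidly joined to the turntable, which turns with it.
- carousel (a joint): Turntable angle since the start, rad, positive anticlockwise from above, free both ways to 6.28; friction about 0.12 N m, stays where left, no detents. Aluminium, 300 mm across, top 45 mm above the bench; four square pockets 62 mm wide, rims 12 mm high, 105 mm out along the knob's +-x and +-y. The yellow canister starts 0.5 to 2.7 rad from the window, either way.
- cover_handle (a point): Loose orange window cover, plate 125 mm (x) by 172 mm (y) by 5 mm, 0.16 kg, with a black bar handle on its middle. Point: in the bar, 34 mm above the plate's underside. The bar is 80 mm long along x, 14 mm thick, from 25 to 47 mm above the underside, on two feet. It starts on the guard bars over the window, 100 mm from the carousel's axis, x towards the axis.
- mat_top (a point): Middle of the top of a fixed flat blue-grey mat, 200 mm (x) by 190 mm (y), 4 mm thick, on the bench beside the carousel, left or right.
- stage_top (a point): Middle of the top of the round black pad, 90 mm across, on the fixed square aluminium stage (120 by 120 mm), 30 mm above the bench, on the other side of the carousel from the mat. z is up.
- yellow_mid (a point): Round wafer canister, yellow lid, stiff, 0.14 kg, 85 mm tall: grey body 53 mm across for the lower 46 mm, yellow lid 56 mm across above. Point: on its axis, 42.5 mm above its foot; z up. Starts loose in a pocket of the carousel, 105 mm from its axis, foot 45 mm above the bench. This is the one to fetch.
- blue_mid (a point): Round wafer canister, blue lid, stiff, 0.14 kg, 85 mm tall: grey body 53 mm across for the lower 46 mm, blue lid 56 mm across above. Point: on its axis, 42.5 mm above its foot; z up. Starts loose in a pocket of the carousel, 105 mm from its axis, foot 45 mm above the bench. Stays in its pocket.
- white_mid (a point): Round wafer canister, white lid, stiff, 0.14 kg, 85 mm tall: grey body 53 mm across for the lower 46 mm, white lid 56 mm across above. Point: on its axis, 42.5 mm above its foot; z up. Starts loose in a pocket of the carousel, 105 mm from its axis, foot 45 mm above the bench. Stays in its pocket.
- green_mid (a point): Round wafer canister, green lid, stiff, 0.14 kg, 85 mm tall: grey body 53 mm across for the lower 46 mm, green lid 56 mm across above. Point: on its axis, 42.5 mm above its foot; z up. Starts loose in a pocket of the carousel, 105 mm from its axis, foot 45 mm above the bench. Stays in its pocket.
- wash: Bystander: white plastic bottle with red cap, 60 mm across, 150 mm tall, loose on the bench; origin at the middle of its foot.
- jar: Bystander: amber glass jar with steel cap, 64 mm across, 75 mm tall, loose on the bench; origin at the middle of its foot.
- driver: Bystander: red-handled screwdriver, 170 mm long, lying on the bench beyond the carousel; origin under the middle of it, x along it.
Not all that is in view belongs to the job. What is shaped like the part that bears stage_top but brown is not meant.

How it is judged:
By the outcome, as a careful person would: the job done as asked, in the order asked, and still so for the second after the job is handed in, with the robot touching nothing.
It also fails if it takes over 72 s, if anything falls off the work surface, if the arm or the gripper's body presses on something with over 40 N, if the wrist force passes 120 N, or if a joint passes its speed limit or range.

## Working session

There is one attempt and no reset: what is moved stays moved. The work goes in short steps, each a Python script; the robot and the scene stay as the last script left them, time stands still between calls to the robot, and variables do not carry over. Pictures are saved under pics/ and viewed, at most 12 in all, crops included, and the job is handed in when it is done.

```bash
mkdir -p pics; ls; cat > h.py <<'E'
from station import *
import numpy as np, cv2
from scipy.spatial.transform import Rotation as R
def save(name,fn):
    p=get_tcp_pos();q=get_ee_rot();im=read_camera(name);cv2.imwrite('pics/'+fn,im[:,:,::-1]);return im,p,q
def camT(name,p=None,q=None):
    i=camera_info(name)
    if name!='wrist': return i,np.array(i['T'])
    T=np.eye(4);T[:3,:3]=R.from_quat(np.array(q)[[1,2,3,0]]).as_matrix();T[:3,3]=p
    return i,T@np.array(i['tool_from_camera'])
def pix2w(name,uv,z,p=None,q=None):
    i,T=camT(name,p,q)
    n=cv2.undistortPoints(np.array(uv,float).reshape(-1,1,2),np.array(i['intrinsics'],float),np.array(i['dist'],float)).reshape(-1,2)
    d=np.c_[n[:,0],-n[:,1],-np.ones(len(n))]@T[:3,:3].T
    o=T[:3,3];s=(np.broadcast_to(z,len(n))-o[2])/d[:,2]
    return o+d*s[:,None]
def w2pix(name,P,p=None,q=None):
    i,T=camT(name,p,q)
    c=(np.atleast_2d(P)-T[:3,3])@T[:3,:3]
    c=c*[1,-1,-1]
    return cv2.projectPoints(c.reshape(-1,1,3),np.zeros(3),np.zeros(3),np.array(i['intrinsics'],float),np.array(i['dist'],float))[0].reshape(-1,2)
def down(yaw): # tool z down; tool x at angle yaw in world
    r=(R.from_euler('z',yaw)*R.from_euler('x',np.pi)).as_quat();return [float(r[3]),*map(float,r[:3])]
E
python3 - <<'E'
from h import *
np.set_printoptions(precision=4,suppress=True)
a,_,_=save('scene','s0.png');b,_,_=save('side','d0.png')
c,p,q=save('wrist','w0.png');print(p,q,get_time())
for n in('scene','side'):print(n,np.array(camera_info(n)['T'])[:3])
print(np.array(camera_info('wrist')['tool_from_camera']),camera_info('wrist')['intrinsics'])
E
```

```text
pics
[0.6245 0.     0.222 ] [-0.0005  0.7071  0.7071 -0.0005] 0.15
scene [[ 0.7975 -0.3996  0.4521  1.045 ]
 [ 0.6031  0.5514 -0.5764 -0.5408]
 [-0.019   0.7323  0.6808  0.9099]]
side [[-0.999   0.0354 -0.0272  0.5091]
 [-0.0437 -0.654   0.7552  1.1421]
 [ 0.0089  0.7556  0.6549  0.9812]]
[[-0.0001  0.9569  0.2905  0.0803]
 [ 1.      0.0002 -0.0003  0.0008]
 [-0.0004  0.2905 -0.9569 -0.1622]
 [ 0.      0.      0.      1.    ]] [[331.0434   0.     280.8457]
 [  0.     331.0434 207.2194]
 [  0.       0.       1.    ]]
```

View pics/s0.png

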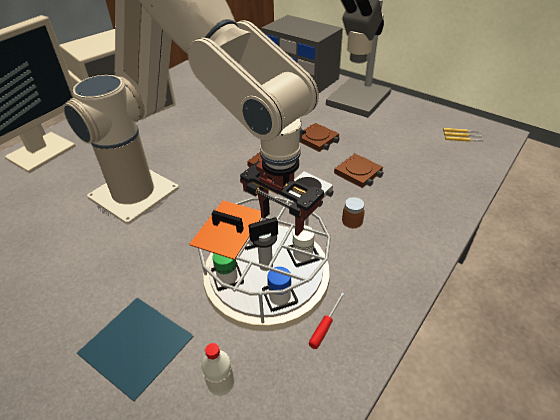

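View pics/d0.png

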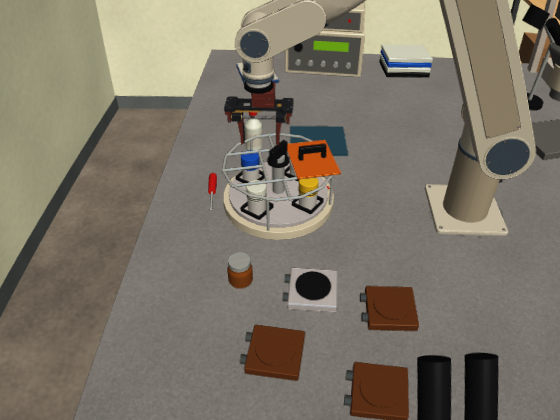

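View pics/w0.png

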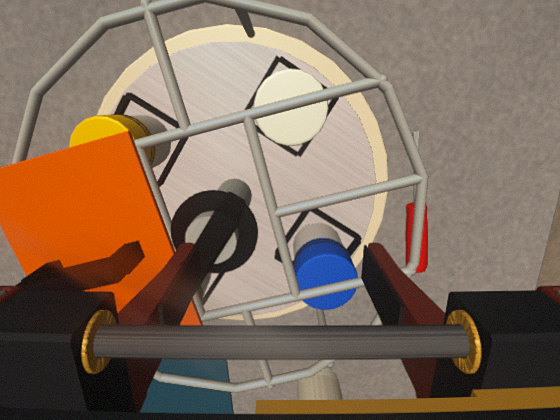

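The scene view shows the mat (corners near (138,298), (193,337), (133,399), (78,352)), the cover at about (228,228) and the wash bottle at (216,367). The side view shows the aluminium stage's pad at (313,286), the yellow canister at (309,186), which is near the window, and the jar at (240,270). The wrist view shows the yellow canister beside the cover at (108,135), with white and blue on the far side.

```bash
cat > m.py <<'E'
from h import *
np.set_printoptions(precision=4,suppress=True)
def quad(mask):
    cs,_=cv2.findContours(mask.astype(np.uint8),cv2.RETR_EXTERNAL,cv2.CHAIN_APPROX_NONE)
    c=max(cs,key=cv2.contourArea);h=cv2.convexHull(c)
    for e in np.linspace(2,30,57):
        a=cv2.approxPolyDP(h,e,True)
        if len(a)<=4:break
    return a.reshape(-1,2)
def hsv(f):return cv2.cvtColor(cv2.imread('pics/'+f),cv2.COLOR_BGR2HSV).astype(int)
def m(h,lo,hi,s=120,v=60):return (h[...,0]>=lo)&(h[...,0]<=hi)&(h[...,1]>=s)&(h[...,2]>=v)
E
python3 - <<'E'
from m import *
for n,f in(('scene','s0.png'),('side','d0.png')):
    h=hsv(f)
    k=m(h,5,13,220,150)
    if n=='side':k[:,:280]=0;k[250:]=0
    else:k[:,:180]=0;k[:190]=0;k[270:]=0;k[:,275:]=0
    a=quad(k);w=pix2w(n,a,.151);print(n,'cover',a.tolist(),w[:,:2].tolist(),w.mean(0))
    print(np.linalg.norm(np.roll(w,1,0)-w,axis=1),np.degrees(np.arctan2(*(np.roll(w,1,0)-w)[:,[1,0]].T)))
h=hsv('s0.png');k=m(h,90,110,60,30);k[:290]=0;k[:,200:]=0;a=quad(k);w=pix2w('scene',a,.004)
print('mat',a.tolist(),w,w.mean(0),np.linalg.norm(np.roll(w,1,0)-w,axis=1))
h=hsv('d0.png');k=h[...,2]<45;k[:265]=0;k[310:]=0;k[:,:293]=0;k[:,335:]=0
cs,_=cv2.findContours(k.astype(np.uint8),0,1);c=max(cs,key=cv2.contourArea);w=pix2w('side',c.reshape(-1,2),.03)
print('pad',cv2.minEnclosingCircle(w[:,:2].astype(np.float32)),cv2.boundingRect(c))
E
```

```text
scene cover [[236, 255]] [[0.5558197854003402, -0.09204862889860937]] [ 0.5558 -0.092   0.151 ]
[0.] [0.]
side cover [[324, 141], [339, 173], [298, 178], [288, 145]] [[0.44160236678662496, -0.12163582700716735], [0.40211895208474296, 0.03776901294908308], [0.5161198819582352, 0.0671640128193487], [0.5502315274635614, -0.09331592706230785]] [ 0.4775 -0.0275  0.151 ]
[0.1123 0.1642 0.1177 0.1641] [  14.6119  -76.0882 -165.5413  102.0002]
mat [[137, 298], [192, 336], [133, 400], [77, 352]] [[ 0.3505 -0.2677  0.004 ]
 [ 0.5448 -0.259   0.004 ]
 [ 0.5534 -0.4439  0.004 ]
 [ 0.3575 -0.4523  0.004 ]] [ 0.4516 -0.3557  0.004 ] [0.1847 0.1945 0.1851 0.1961]
pad ((0.46904340386390686, 0.3437669277191162), 0.04491034150123596) (296, 272, 35, 28)
```

```bash
python3 - <<'E'
from m import *
for y in(14,194-360):print(inverse_kinematics([.46,-.03,.30],down(np.radians(y))),inverse_kinematics([.4516,-.3557,.019],down(np.radians(2.5 if y>0 else -177.5))))
move_pose([.46,-.03,.31],down(np.radians(14)))
wait(.2)
im,p,q=save('wrist','w1.png');print(p,q,get_time())
E
```

```text
[-0.0909  0.0831  1.8967 -0.      1.1619  1.2355] [-0.6879  0.6505  1.8365 -0.      0.6546  0.8393]
[-0.0909  0.0831  1.8967  0.      1.1619 -1.9061] [-0.6879  0.6505  1.8365  0.      0.6546 -2.3023]
[ 0.4603 -0.0299  0.3096] [-0.0001  0.9925  0.1222 -0.0003] 1.55
```

View pics/w1.png

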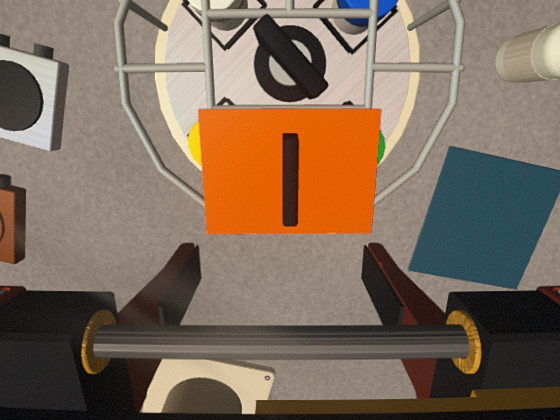

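The cover fills (200–380, 108–234) with its handle at (290,180), nearly square to the tool. Yellow peeks out at its left (195,145), green at its right, and the knob bar lies diagonally at (290,58).

```bash
cat > st.py <<'E'
E
python3 - <<'E'
from m import *
p=[0.4603,-0.0299,0.3096];q=[-0.0001,.9925,.1222,-.0003]
h=hsv('w1.png')
a=quad(m(h,5,13,200,120)[:245]);w=pix2w('wrist',a,.151,p,q)
print('cover',a.tolist(),w.mean(0),np.linalg.norm(np.roll(w,1,0)-w,axis=1),np.degrees(np.arctan2(*(np.roll(w,1,0)-w)[:,[1,0]].T)))
k=(h[...,2]<60);k[:125]=0;k[235:]=0;k[:,:270]=0;k[:,310:]=0
cs,_=cv2.findContours(k.astype(np.uint8),0,1);c=max(cs,key=cv2.contourArea)
r=cv2.minAreaRect(c);b=cv2.boxPoints(r);print('handle',r);print(pix2w('wrist',b,.193,p,q))
# mat, stage cross-check
a=quad(m(h,90,110,60,30)[:300,:]);w=pix2w('wrist',a,.004,p,q);print('mat',a.tolist(),w[:,:2].tolist(),w.mean(0))
# base disc red mark
k=m(h,25,32,150,120);ys,xs=np.nonzero(k[:200,:250]);print('yellow',xs.mean(),ys.mean(),pix2w('wrist',[[xs.mean(),ys.mean()]],.12,p,q))
# cream outline of base at z=.03: sample
print('base',pix2w('wrist',[[156,70],[419,70]],.03,p,q))
print('knob',pix2w('wrist',[[254,22],[268,14],[327,91],[313,99]],.206,p,q))
E
```

```text
cover [[380, 110], [370, 232], [207, 231], [199, 110]] [ 0.4795 -0.0332  0.151 ] [0.1693 0.122  0.1693 0.1208] [ 104.0711   13.977   -76.3469 -166.0124]
handle ((290.0, 179.5), (91.0, 14.0), 90.0)
[[ 0.5184 -0.017   0.193 ]
 [ 0.5212 -0.0283  0.193 ]
 [ 0.444  -0.0487  0.193 ]
 [ 0.4409 -0.0365  0.193 ]]
mat [[449, 147], [559, 171], [515, 288], [408, 269]] [[0.5450892690868852, -0.2539104883704985], [0.5544922322025553, -0.4288320354365416], [0.35976567451130276, -0.45012108809281703], [0.35070604363987185, -0.26393972503413865]] [ 0.4525 -0.3492  0.004 ]
yellow 194.3622291021672 143.1578947368421 [[0.4814 0.0695 0.12  ]]
base [[ 0.545   0.1528  0.03  ]
 [ 0.6252 -0.1672  0.03  ]]
knob [[ 0.592   0.0233  0.206 ]
 [ 0.5995  0.0146  0.206 ]
 [ 0.5588 -0.0414  0.206 ]
 [ 0.5505 -0.0326  0.206 ]]
```

```bash
python3 - <<'E'
from m import *
Y=np.radians(14);c=np.array([.481,-.0325])
move_pose([*c,.24],down(Y))
print(movel([*c,.162],v=.1,until_force=6),get_tcp_pos())
command_gripper(0.0);print('w',get_grip_width()*88,get_finger_force())
movel([*c,.26],v=.15)
print('w',get_grip_width()*88,get_ft_force())
im,p,q=save('wrist','w2.png')
M=[.4525,-.355]
move_pose([*M,.14],down(np.radians(2.5)))
movel([*M,.04],v=.12)
im,p,q=save('wrist','w3.png');print(p,q)
print(get_time())
E
```

```text
False [ 0.4815 -0.0326  0.1627]
w 13.848419789808585 29.99776929616928
w 13.898401688919465 [ 0.46   -0.3469 -1.649 ]
[ 0.4531 -0.3553  0.0407] [0.0004 0.9998 0.022  0.0005]
7.1833
```

View pics/w3.png

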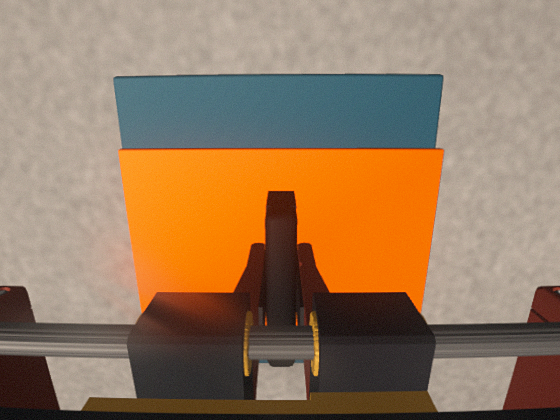

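The held cover (far corners (120,150), (443,149)) sits over the mat (far corners (115,76), (442,75)) and is nearly aligned with it. I'll compute the residual.

```bash
python3 - <<'E'
from m import *
p=np.array([.4531,-.3553,.0407]);q=[.0004,.9998,.022,.0005]
mt=pix2w('wrist',[[115,76],[442,75]],.004,p,q);cv=pix2w('wrist',[[120,150],[443,149]],.0307,p,q)
for n,w,hx in(('mat',mt,.1),('cov',cv,.0625)):
    d=w[0]-w[1];a=np.arctan2(-d[0],d[1]);print(n,np.linalg.norm(d),np.degrees(a),w.mean(0)[:2]-hx*np.array([np.cos(a),np.sin(a)]))
E
```

```text
mat 0.18616060375400129 2.674402968195152 [ 0.4519 -0.354 ]
cov 0.16863673241080165 2.6897314543848916 [ 0.4506 -0.3556]
```

```bash
python3 - <<'E'
from m import *
M=[.4538,-.3535]
movel([*M,.035],v=.05)
print(movel([*M,.014],v=.03,until_force=4),get_tcp_pos())
command_gripper(0.35);print(get_grip_width()*88)
movel([*M,.12],v=.15);
move_pose([.46,-.03,.31],down(np.radians(14)));wait(.2)
im,p,q=save('wrist','w4.png');print(p,q,get_time())
save('scene','s4.png')
E
```

```text
True [ 0.4537 -0.3535  0.0197]
30.668035620539143
[ 0.46   -0.0307  0.3094] [-0.0001  0.9926  0.1212 -0.0006] 10.925
```

View pics/w4.png

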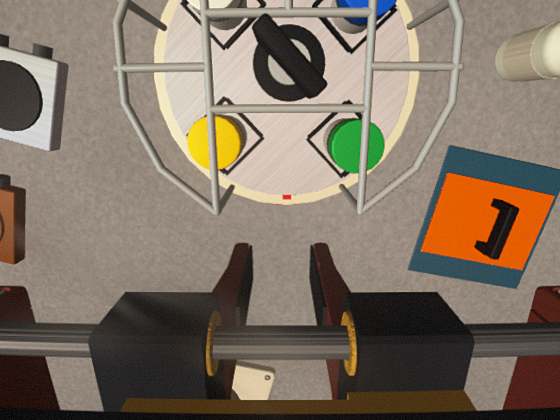

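The cover lies centred on the mat. Yellow is at (215,142), green at (356,146), the red mark at (287,197), and the window's side bars end near (216,212) and (361,212).

```bash
python3 - <<'E'
from m import *
p=[.46,-.0307,.3094];q=[-.0001,.9926,.1212,-.0006]
h=hsv('w4.png');P={}
for n,lo,hi in(('yellow',24,33),('green',50,75)):
    k=m(h,lo,hi,150,80);k[:100]=0;k[190:]=0;k[:,400:]=0
    c=max(cv2.findContours(k.astype(np.uint8),0,1)[0],key=cv2.contourArea);c=cv2.convexHull(c)
    w=pix2w('wrist',c.reshape(-1,2),.13,p,q);(x,y),r=cv2.minEnclosingCircle(w[:,:2].astype(np.float32));P[n]=np.array([x,y]);print(n,x,y,r)
kb=pix2w('wrist',[[254,22],[268,14],[327,91],[313,99]],.206,p,q).mean(0)[:2];print('knob',kb)
# base disc rim: cream/metal vs. bench, z=.03 front arc
rm=pix2w('wrist',[[287,197]],.03,p,q)[0];print('red',rm)
bars=pix2w('wrist',[[216,208],[361,208],[206,30],[374,30]],.146,p,q);print('bars',bars)
print('window dir from bars',np.degrees(np.arctan2(*(bars[2:]-bars[:2])[:,[1,0]].T)))
# axis from yellow & green: 90deg apart, 105 out
mid=(P['yellow']+P['green'])/2;d=P['yellow']-P['green'];L=np.linalg.norm(d);print('chord',L,.105*2**.5)
n=np.array([d[1],-d[0]])/L;ax=mid+n*.105/2**.5;print('axis',ax)
for A in(ax,kb,(ax+kb)/2):
  for nm in P:
    v=P[nm]-A;print(nm,np.linalg.norm(v),np.degrees(np.arctan2(v[1],v[0]))%360)
E
```

```text
yellow 0.48901891708374023 0.04177920147776604 0.02489648200571537
green 0.5184372067451477 -0.0913810059428215 0.027205899357795715
knob [ 0.5748 -0.01  ]
red [ 0.4245 -0.048   0.03  ]
bars [[ 0.4255  0.0298  0.146 ]
 [ 0.4615 -0.1153  0.146 ]
 [ 0.5872  0.07    0.146 ]
 [ 0.6235 -0.0759  0.146 ]]
window dir from bars [13.9791 13.6435]
chord 0.13637109886957857 0.14849242404917498
axis [ 0.5762 -0.0088]
yellow 0.10080560079541263 149.89445006796936
green 0.10080560079541263 235.0213651301499
yellow 0.10025565852344208 148.8734765721912
green 0.09897845068835662 235.2598961809589
yellow 0.10052663953935463 149.38535963915052
green 0.0998918093460347 235.1395398961539
```

```bash
python3 - <<'E'
from m import *
A=[.577,-.009];f0=np.array(get_ft_force())
move_pose([*A,.25],down(np.radians(55)))
command_gripper(.5)
print(movel([*A,.166],v=.1,until_force=6))
command_gripper(0.0);print('w',get_grip_width()*88,np.array(get_ft_force())-f0,get_ft_torque())
for y in np.linspace(55,104,8)[1:]:
    move_pose([*A,.166],down(np.radians(y)))
print(np.array(get_ft_force())-f0,get_ft_torque(),get_tcp_pos())
command_gripper(.5)
movel([*A,.25],v=.15)
move_pose([.45,-.04,.30],down(np.radians(14)));wait(.2)
im,p,q=save('wrist','w5.png');print(p,q,get_time())
E
```

```text
False
w 34.26419532313295 [-4.0239  4.9836  3.5855] [ 0.9307  0.9819 -0.0843]
[-5.4961  0.2637  1.9852] [-0.0726  0.9937  0.0331] [ 0.5751 -0.009   0.1661]
[ 0.4501 -0.0399  0.2997] [-0.      0.9925  0.1222 -0.0002] 17.8583
```

View pics/w5.png

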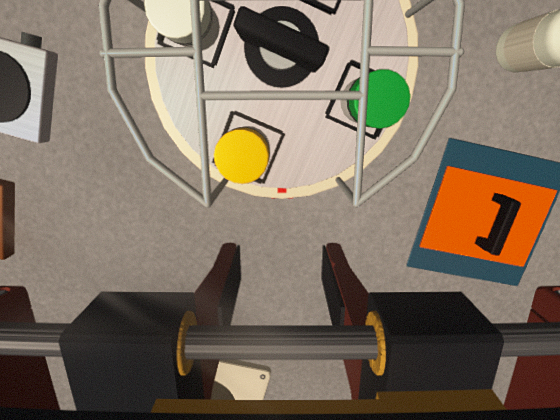

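Yellow has moved only part-way, to (242,156), and the knob bar is at (238–327, 10–68). The 34 mm grip width says the bar was gripped askew, so I'll check the angles.

```bash
python3 - <<'E'
from m import *
for f,p,q,box in(('w4.png',[.46,-.0307,.3094],[-.0001,.9926,.1212,-.0006],(245,8,340,108)),('w5.png',[.4501,-.0399,.2997],[0,.9925,.1222,-.0002],(225,0,340,90))):
    im=cv2.imread('pics/'+f);x0,y0,x1,y1=box
    cv2.imwrite('pics/c'+f,cv2.resize(im[y0:y1+60,x0-80:x1+60],None,fx=3,fy=3,interpolation=cv2.INTER_CUBIC))
    h=hsv(f);k=m(h,24,33,150,80);k[:100]=0;k[190:]=0;k[:,400:]=0
    c=cv2.convexHull(max(cv2.findContours(k.astype(np.uint8),0,1)[0],key=cv2.contourArea))
    w=pix2w('wrist',c.reshape(-1,2),.13,p,q);print(cv2.minEnclosingCircle(w[:,:2].astype(np.float32)))
    A=np.array([.577,-.009,.206]);B=lambda yaw:[A+s*.035*np.array([np.cos(yaw),np.sin(yaw),0]) for s in(1,-1)]
    for y in(15,35,54,75,90,104):print(y,w2pix('wrist',B(np.radians(y)),p,q).round().tolist())
E
```

```text
((0.48901957273483276, 0.041777800768613815), 0.024896467104554176)
15 [[290.0, 2.0], [291.0, 103.0]]
35 [[273.0, 5.0], [307.0, 100.0]]
54 [[260.0, 14.0], [320.0, 92.0]]
75 [[249.0, 29.0], [331.0, 78.0]]
90 [[245.0, 42.0], [336.0, 66.0]]
104 [[243.0, 54.0], [338.0, 54.0]]
((0.4722706079483032, 0.008248334750533104), 0.026290450245141983)
15 [[281.0, -22.0], [283.0, 86.0]]
35 [[264.0, -18.0], [299.0, 83.0]]
54 [[249.0, -8.0], [313.0, 74.0]]
75 [[238.0, 8.0], [325.0, 60.0]]
90 [[234.0, 21.0], [330.0, 47.0]]
104 [[233.0, 34.0], [332.0, 34.0]]
```

View pics/cw5.png

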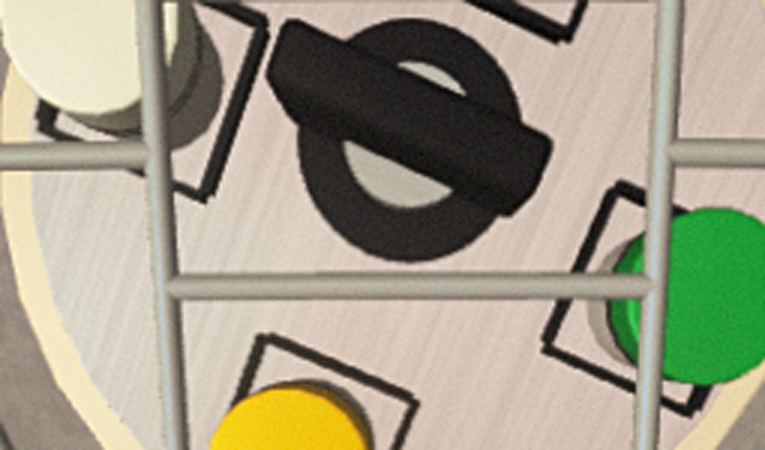

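```bash
python3 - <<'E'
from m import *
A=[.577,-.009]
move_pose([*A,.25],down(np.radians(80)))
movel([*A,.166],v=.1,until_force=6)
im,p,q=save('wrist','k1.png');f0=np.array(get_ft_force());t0=np.array(get_ft_torque());print(p,q,f0,t0)
command_gripper(0.0);print('w',get_grip_width()*88,get_finger_force(),np.array(get_ft_force())-f0,np.array(get_ft_torque())-t0)
wait(.5);print('w',get_grip_width()*88,get_finger_force(),get_tcp_pos(),get_time())
im2,p,q=save('wrist','k2.png')
cv2.imwrite('pics/k12.png',np.hstack([im,im2])[::1,:,::-1][:, :].copy()[:420,:])
a=np.hstack([im[:,80:480],im2[:,80:480]])[:,:,::-1];cv2.imwrite('pics/k12.png',a)
E
```

```text
[ 0.5775 -0.009   0.1666] [0.0004 0.7661 0.6427 0.0004] [-0.9135 -0.9438 -0.3219] [ 0.0236 -0.0321  0.0487]
w 34.662455277392475 29.99859094619751 [-5.8177  2.1643  6.8261] [ 0.2174  1.424  -0.0927]
w 34.2364914829094 29.998493492603302 [ 0.5753 -0.0087  0.1664] 20.7333
```

View pics/k12.png

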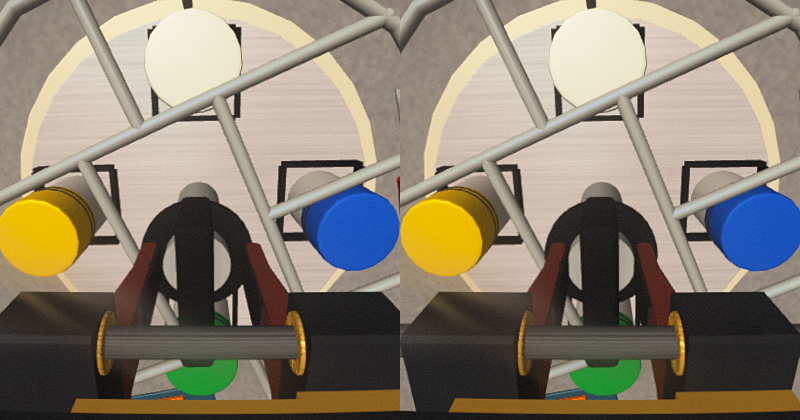

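The bar is lined up with the tool, but the fingers stop at 34 mm, so the tips are probably gripping the grey hub at the bar's foot. I'll grip higher.

```bash
python3 - <<'E'
from m import *
A=[.577,-.009]
for z in(.176,.186):
    command_gripper(.6);movel([*A,z],v=.1)
    f0=np.array(get_ft_force());command_gripper(0.0);wg=get_grip_width()*88
    print(z,'w',wg,get_finger_force(),np.array(get_ft_force())-f0,get_tcp_pos(),get_time())
    if wg<18:break
E
```

```text
0.176 w 16.07075056017745 29.957264363765717 [-6.113   0.9852  4.1682] [ 0.5751 -0.0087  0.1757] 22.2
```

```bash
python3 - <<'E'
from m import *
A=[.575,-.009]
for y in np.linspace(80,104,5)[1:]: move_pose([*A,.176],down(np.radians(y)))
wait(.3);print(get_grip_width()*88,get_ft_force(),get_tcp_pos())
command_gripper(.6);movel([*A,.25],v=.15)
move_pose([.45,-.04,.30],down(np.radians(14)));wait(.2)
im,p,q=save('wrist','w6.png');print(p,q,get_time())
h=hsv('w6.png');k=m(h,24,33,150,80);k[:100]=0;k[200:]=0;k[:,400:]=0
c=cv2.convexHull(max(cv2.findContours(k.astype(np.uint8),0,1)[0],key=cv2.contourArea))
w=pix2w('wrist',c.reshape(-1,2),.13,p,q);print(cv2.minEnclosingCircle(w[:,:2].astype(np.float32)))
i=camera_info
print(w2pix('wrist',[[.4731,-.0344,.13]],p,q))
E
```

```text
16.72408313337318 [ 4.0498 -3.5284 -9.0502] [ 0.5751 -0.0093  0.1758]
[ 0.4501 -0.0399  0.2997] [-0.0001  0.9925  0.1221 -0.0003] 26.45
((0.468648225069046, -0.021883510053157806), 0.02641916088759899)
[[281.2063 165.9764]]
```

View pics/w6.png

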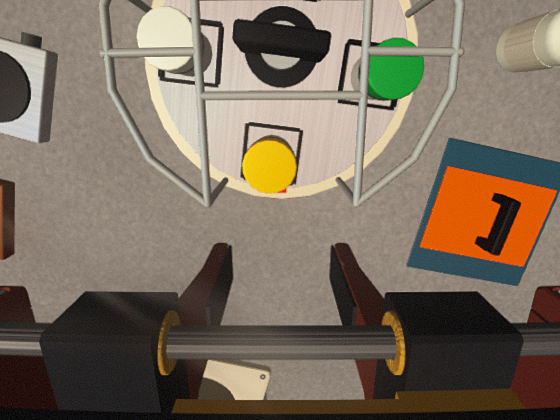

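Yellow is at (270,166) against the window middle at (281,166), and the pocket's inner edge (246,124)–(301,129) is still about 5° short. I'll regrip and turn the rest, measuring the pocket edge numerically.

```bash
cat >> m.py <<'E'
def pang(f,p,q):
    v=hsv(f)[...,2];k=np.zeros_like(v,bool);k[112:138,240:310]=v[112:138,240:310]<70
    n,l,s,_=cv2.connectedComponentsWithStats(k.astype(np.uint8));j=1+np.argmax(s[1:,2])
    xs=np.unique(np.nonzero(l==j)[1]);top=np.array([[x,np.nonzero(l[:,x]==j)[0].min()] for x in xs[4:-4]],float)
    w=pix2w('wrist',top,.057,p,q)[:,:2].astype(np.float32)
    a=cv2.fitLine(w,cv2.DIST_HUBER,0,.01,.01).ravel()
    h=hsv(f);k=m(h,22,34,120,60);k[:100]=0;k[205:]=0;k[:,400:]=0
    c=cv2.convexHull(max(cv2.findContours(k.astype(np.uint8),0,1)[0],key=cv2.contourArea))
    y=cv2.minEnclosingCircle(pix2w('wrist',c.reshape(-1,2),.13,p,q)[:,:2].astype(np.float32))
    ends=pix2w('wrist',[top[0],top[-1]],.057,p,q)[:,:2]
    print('edge len',len(xs),'yaw',np.degrees(np.arctan2(a[1],a[0]))%180,'edge mid',ends.mean(0),'yellow',y,'dir',np.degrees(np.arctan2(y[0][1]+.009,y[0][0]-.575))%360)
E
python3 - <<'E'
from m import *
pang('w6.png',[.4501,-.0399,.2997],[-.0001,.9925,.1221,-.0003])
A=[.575,-.009]
move_pose([*A,.25],down(np.radians(98.5)))
movel([*A,.176],v=.1,until_force=8)
command_gripper(0.0);print(get_grip_width()*88,get_ft_force())
for y in(101,103.5,105): move_pose([*A,.176],down(np.radians(y)))
wait(.3);print(get_grip_width()*88,get_ft_force(),get_tcp_pos())
command_gripper(.6);movel([*A,.25],v=.15)
move_pose([.45,-.04,.30],down(np.radians(14)));wait(.2)
im,p,q=save('wrist','w7.png');print(p,q,get_time())
pang('w7.png',p,q)
E
```

```text
edge len 58 yaw 97.29922 edge mid [ 0.5053 -0.0169] yellow ((0.4689564108848572, -0.02264520525932312), 0.027409330010414124) dir 187.33226896626064
16.085838306118323 [ 0.24   -0.7781  2.5016]
15.902607337078592 [-0.4746 -1.0736  2.9023] [ 0.5751 -0.0091  0.1761]
[ 0.4501 -0.0399  0.2998] [-0.      0.9925  0.1222 -0.0002] 33.325
edge len 56 yaw 104.03087 edge mid [ 0.5077 -0.0262] yellow ((0.4715271294116974, -0.036672234535217285), 0.02741854451596737) dir 194.9724920764908
```

The pocket is square (104.03° against 104) and yellow is within about 1 mm of the window's midline. Next I'll lift the canister, then view the pad on the way.

```bash
python3 - <<'E'
from m import *
C=[.472,-.0360]
command_gripper(1.0)
move_pose([*C,.22],down(np.radians(14)))
print(movel([*C,.135],v=.12,until_force=6),movel([*C,.094],v=.06,until_force=6),get_tcp_pos())
f0=np.array(get_ft_force())
command_gripper(0.0);print('w',get_grip_width()*88,get_finger_force(),np.array(get_ft_force())-f0,get_tcp_pos())
movel([*C,.12],v=.05);movel([*C,.25],v=.12)
print('w',get_grip_width()*88,np.array(get_ft_force())-f0)
y=np.radians(40);S=np.array([.469,.3438])
H=S-.11*np.array([np.cos(y),np.sin(y)])
move_pose([*H,.25],down(y));wait(.1)
im,p,q=save('wrist','w8.png');print(p,q,get_time(),w2pix('wrist',[[*S,.03]],p,q))
E
```

```text
False False [ 0.4721 -0.036   0.094 ]
w 55.56841359301271 29.997150599956512 [0.3381 0.365  3.8955] [ 0.4721 -0.036   0.0941]
w 55.52360301534815 [-1.057  -0.2569 -0.109 ]
[0.3853 0.2722 0.2499] [ 0.0001  0.94    0.3411 -0.0001] 40.025 [[279.3429  79.1836]]
```

View pics/w8.png

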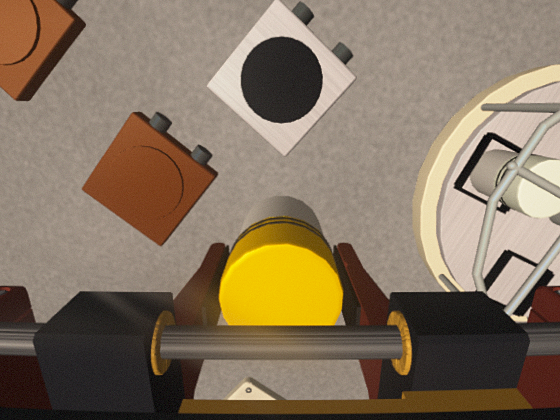

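The canister is held upright with its lid at (281,283), and the pad is at (281,79) against a predicted (279,79).

```bash
python3 - <<'E'
from m import *
p=np.array([.3853,.2722,.2499]);q=[.0001,.94,.3411,-.0001]
h=hsv('w8.png');k=h[...,2]<50;k[:25]=0;k[130:]=0;k[:,:232]=0;k[:,327:]=0
def circ(k,z):
    c=max(cv2.findContours(k.astype(np.uint8),0,1)[0],key=cv2.contourArea)
    r=cv2.minEnclosingCircle(pix2w('wrist',c.reshape(-1,2),z,p,q)[:,:2].astype(np.float32));return np.array(r[0]),r[1]
S,r=circ(k,.03);print('pad',S,r)
# lid top near/left/right edges
k=m(h,22,34,120,60);ys,xs=np.nonzero(k);row=[(y,np.ptp(xs[ys==y]),xs[ys==y].mean()) for y in range(260,325,4)];print(max(row,key=lambda t:t[1]))
yb=max(row,key=lambda t:t[1]);c=pix2w('wrist',[[yb[2],yb[0]]],.286,p,q)[0];d=c[:2]-p[:2];print('lid ctr off',d)
S=S*.6+np.array([.469,.3438])*.4;print('goal',S)
move_pose([*S,.17],down(np.radians(40)))
movel([*S,.095],v=.1)
print(movel([*S,.072],v=.03,until_force=4),get_tcp_pos())
command_gripper(.85);print(get_grip_width()*88)
movel([*S,.20],v=.12)
H=S-.11*np.array([np.cos(.698),np.sin(.698)])
move_pose([*H,.25],down(np.radians(40)));wait(.2)
im,p,q=save('wrist','w9.png');print(p,q,get_time());save('side','d9.png')
h=hsv('w9.png');k=m(h,22,34,120,60);k[200:]=0
print('yellow',circ(k,.115))
h=hsv('d9.png');k=m(h,22,34,120,60);k[:230]=0;ys,xs=np.nonzero(k);k[310:]=0
c=max(cv2.findContours(k.astype(np.uint8),0,1)[0],key=cv2.contourArea);print('side',cv2.boundingRect(c),w2pix('side',[[*S,.115]]))
E
```

```text
pad [0.4691 0.3414] 0.04405234381556511
(296, np.int64(123), np.float64(280.5))
lid ctr off [0.0018 0.0014]
goal [0.4691 0.3423]
True [0.4691 0.3422 0.0787]
74.91109139191796
[0.3854 0.2721 0.2493] [ 0.0001  0.9397  0.3421 -0.0004] 44.5583
yellow (array([0.469, 0.342]), 0.027592306956648827)
side (303, 254, 23, 27) [[314.4051 261.4247]]
```

```bash
python3 -c "
from h import *
print(job_done(),get_time())"
```

```text
the job is handed in; nothing more can be done
the job is handed in; nothing more can be done
```

The job is handed in at about 45 s of the 72 s allowed: the cover lies flat and handle up in the middle of the mat, the carousel stopped with yellow within about 1 mm of the window's midline, and the yellow canister stands on the black pad within about 1 mm of its middle (I didn't recheck the other canisters or the bystanders afterwards).

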